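Seal the damp-clay tub

ROBOT

A 6-joint arm with a two-finger parallel gripper is mounted at the origin on a cart in front of the work surface, level with it; the furniture and walls round the work are solid. World frame = base frame: x ahead of the robot, y to its left, z up, the work surface at z = 0. Lengths are in m, angles in rad, forces in N, time in s.
With the tool pointing down it reaches from about 0.25 to 0.725 m from the base axis. Payload 4 kg.
Tool frame: the origin (TCP) lies between the finger pads; the fingertips stand 17 mm ahead of it and the grasp point (between the pads) lies 2 mm behind it; z points along the fingers, y is the direction in which the jaws open and shut (so a half turn about z gives the same grasp; the last joint's range is limited). The gripper opens to 85 mm and grips with 20 to 120 N. Pads are 22 mm wide; open, the fingers measure 114 mm over their backs; the gripper's body (76 mm by 85 mm) begins 54 mm behind the grasp point. The pads swing forward as they close: fully open they stand 13 mm farther back than shut.
Start: joints at [1.15, 0.241, 0.005, 1.335, 0, 1.571], TCP at [0.204, 0.456, 0.248] pointing down, gripper open.
Joint ranges: [-2.72, 2.72], [-1.05, 1.87], [-1.09, 1.28], [-1.99, 2.15], [-1.42, 1.44], [-3.14, 3.14]. Speed limits (rad/s): [2.79, 2.79, 3.14, 3.14, 3.14, 3.14].

INTERFACE

Orientations are given as a unit quaternion [x, y, z, w].
In Python, from workcell import readout, viewer, order gives the robot as it stands. The module is installed in compiled form; this text tells all that it offers.
- The arm moves only by the shell command python3 -m crank 'ROWS'. ROWS is text: rows parted by semicolons, each of 7 numbers parted by spaces: the shift along the tool's x, y, z in m, then the turn, a rotation vector about the tool's x, y, z in rad, then the gripper's target within -1 to 1 (shut at 1, half-way at 0, fully open at -1). A call has 1 to 20 rows; each row shifts and turns the pose as measured when the row begins, along the tool's axes as they then stand; what a row does not reach is not made up. A row lasts 1/12 s, in which the tool goes at most 41.7 mm and 7.16 degrees, less where a joint would pass 70% of its speed; a pose out of reach is approached as far as the arm can. A call with a gripper value outside its range is refused whole. The fingers move at their own pace and stop on an object; the grip force is fixed at half the most. Time passes only in rows, so rows that do not move let the fingers close. It gives the time, the measured TCP pose, the force and the opening at its end, in the units of the state.
- readout.get_obs(): the state, without advancing time (a new reading comes with each control period).
- viewer.camera(name): name is "scene" or "top" or "wrist"; returns the picture (420x560x3 uint8, red, green, blue); there is no depth.
- viewer.calibration(name): a dict with "fx", "fy", "cx", "cy" (pixels), "D" ([k1, k2, p1, p2, k3] as OpenCV has them; the pictures are not rectified), "eye" and "rotation" of the camera in the world. Camera axes: x right, y down, z forward; pixel columns grow to the right and rows downward; lengths in m; the calibration is good to about 2 mm. A picture is of the moment at which its call begins: read the wrist's pose just before it. calibration takes no time and is no camera call; for the wrist camera it gives the pose at the moment of the call.
- order.job_done(): hands the job in, once; it reports no verdict.
The state is a dict: "clock": time; "joint_pos": joint angles; "joint_vel": joint speeds; "tau": joint torques, N m; "eef_pos": TCP position; "tool_rot": TCP orientation; "ft_force": force on the tool from outside, world axes, zero at the start; "ft_torque": the same for the moment, N m; "grip_width": finger opening in m.
Only numpy, scipy, OpenCV 4.12 (cv2) and the standard library are available. Lean on these libraries where they do the work, as an engineer would, in place of code of your own. Each camera call takes 0.05 s, during which the arm holds its last target. There are 200 camera calls.

TASK

Seal the clay tub: put the loose lid squarely over the tub and let go, then press it down corner by corner on its round thumb discs, not all at once from the middle, until the gasket is fully home all round. Only after that, close the vent by turning the handle bar on the lid a quarter turn clockwise as far as it goes, pressing it down as it sinks. Leave the cup and the mould behind the work where they are.

Things in the scene. Friction and masses are not known exactly. Their poses are not given: they have to be found in the camera images.
- tub: Grey open-topped plastic tub, fixed to the table, holding a block of clay (its top below the rim). Origin: centre of its underside on the table; z up, long side along its y. Flange at the top 150 (x) x 200 (y) mm, its top face 90 mm above the origin.
- tub_rim (a point): Centre of the tub's mouth, level with the flange top. At each flange corner an L-shaped black rubber gasket piece stands 8 mm proud (98 mm above the table). Each slides down 6 mm under about 12 N pressed right over it, then meets a firm stop and stays down; the lid's weight does not move it. The rigid lid rocks: pressing one corner lifts the opposite one; with all four pressed it lies flat.
- lid: Loose white rigid lid, 170 (x) x 220 (y) mm, 0.3 kg, skirt down on the table at first. Origin: centre of the skirt's lower edge; z up, long side along y. A 5 mm plate, underside 14 mm above the origin. The skirt fits round the tub's flange with 4 to 7 mm play a side, either way round (0 or 180 degrees). Lid origin above tub origin: 84 mm resting on the raised gasket, 78 mm fully home.
- vent_grip (a point): Point to grasp in the black handle bar of the vent stopper, at the centre of the lid, strong enough to carry the lid by. Bar 66 mm long, 18 thick, 30 tall; this point lies 9 mm under its top and, at joint vent = 0, 50 mm above the lid's origin. The bar's long side lies along this point's y axis, z is up; the point turns and sinks with the bar.
- vent (a joint): Turn of the vent stopper, rad: at 0 (open) the bar lies along the lid's long side (y); it grows clockwise seen from above, to a stop at 1.3 (closed). A steep thread sinks the bar 4 mm per rad, 5.2 mm in all, so the hand must go down with it. Friction about 0.12 N m; it stays where it is left. Starts at 0 to 0.2.
- cup: Bystander: beige bisque cup, 65 mm across, 67 mm high, origin at the centre of its underside.
- mould: Bystander: white plaster mould block 52x70x31 mm, origin at the centre of its underside.
- press_0 (a point): Centre of the top of the round thumb disc (28 mm across) at the lid's +x +y corner, where to press; at x +60, y +83, z 21 mm in the lid's frame, right over a gasket corner once the lid is on; its height above the tub's underside is 105 mm unpressed, 99 mm home.
- press_1 (a point): Centre of the top of the round thumb disc (28 mm across) at the lid's +x -y corner, where to press; at x +60, y -83, z 21 mm in the lid's frame, right over a gasket corner once the lid is on; its height above the tub's underside is 105 mm unpressed, 99 mm home.
- press_2 (a point): Centre of the top of the round thumb disc (28 mm across) at the lid's -x -y corner, where to press; at x -60, y -83, z 21 mm in the lid's frame, right over a gasket corner once the lid is on; its height above the tub's underside is 105 mm unpressed, 99 mm home.
- press_3 (a point): Centre of the top of the round thumb disc (28 mm across) at the lid's -x +y corner, where to press; at x -60, y +83, z 21 mm in the lid's frame, right over a gasket corner once the lid is on; its height above the tub's underside is 105 mm unpressed, 99 mm home.
Not all that is in view belongs to the job. There is more than one size of the tub; the one meant has the size given above.

How it is judged:
On the way, in this order (a step that is already met when the one before it is completed fails the run):
1. the lid sits squarely over the tub and has been let go (horizontal distance between lid and tub below 0.012 m and angle between the x axis of lid and the x axis of tub, either way round below 0.08 rad and angle between lid's own z axis and vertical below 0.04 rad and z of lid in the frame of tub below 0.087 m and contact force between the fingers and lid below 0.5 N), for 0.2 s.
2. the lid is pressed corner by corner: one corner home while another still stands up (z of any of press_0, press_1, press_2, press_3 in the frame of tub below 0.101 m and z of any of press_0, press_1, press_2, press_3 in the frame of tub above 0.1035 m and horizontal distance between lid and tub below 0.02 m), for 0.1 s.
3. the lid is pressed fully home at all four corners (horizontal distance between lid and tub below 0.012 m and angle between the x axis of lid and the x axis of tub, either way round below 0.08 rad and angle between lid's own z axis and vertical below 0.04 rad and z of lid in the frame of tub below 0.087 m and z of each of press_0, press_1, press_2, press_3 in the frame of tub below 0.101 m), for 0.2 s.
4. the vent stopper is turned closed (value of joint vent above 1.15 rad), for 0.2 s.
At the end, for the whole second after the job is handed in: The lid lies at rest over the tub, let go, centred within 12 mm and square within 0.08 rad, level within 0.04 rad, with the top of every corner thumb disc less than 101 mm above the tub's underside (home: 99, unpressed: 105), and the vent is turned beyond 1.15 rad (all of step 3 and value of joint vent above 1.15 rad and contact force between the fingers and lid below 0.5 N and linear speed of lid below 0.01 m/s); the robot touches nothing.
It fails at once if the cup or mould is moved more than 40 mm (distance of any of cup, mould from where it was at the start of the episode above 0.04 m).
It also fails if it takes over 69 s, if anything falls off the work surface, if the arm or the gripper's body presses on something with over 40 N, if the wrist force passes 120 N, or if a joint passes its speed limit or range.

## Working session

There is one attempt and no reset: what is moved stays moved. The work goes in short steps, Python scripts to look and compute and a shell command to move; the robot and the scene stay as the last step left them, time stands still between calls to the robot, and variables do not carry over. Pictures are saved under pics/ and viewed, about 8 in all and at most 12, crops included, and the job is handed in when it is done.

```bash
mkdir -p pics
cat > h.py <<'E'
import numpy as np, cv2
from workcell import readout, viewer, order
def cal(n):
    c=viewer.calibration(n); K=np.array([[c["fx"],0,c["cx"]],[0,c["fy"],c["cy"]],[0,0,1.]])
    return K,np.array(c["D"],float),np.array(c["eye"],float),np.array(c["rotation"],float)
def px2w(cc,uv,z):
    K,D,e,R=cc
    p=cv2.undistortPoints(np.array(uv,float).reshape(-1,1,2),K,D).reshape(-1,2)
    d=np.c_[p,np.ones(len(p))]@R.T
    return e+d*((z-e[2])/d[:,2])[:,None]
def w2px(cc,P):
    K,D,e,R=cc
    P=(np.array(P,float).reshape(-1,3)-e)@R
    return cv2.projectPoints(P,np.zeros(3),np.zeros(3),K,D)[0].reshape(-1,2)
def save(n,f):
    im=viewer.camera(n)[:,:,::-1]; cv2.imwrite("pics/"+f,im); return im
E
python3 - <<'E'
from h import *
o=readout.get_obs(); print({k:np.round(v,3) for k,v in o.items()})
a=save("top","t0.png"); b=save("scene","s0.png")
for n in("top","scene","wrist"): print(n,[np.round(x,3).tolist() for x in cal(n)])
E
```

```text
{'clock': np.float64(0.0), 'joint_pos': array([ 1.15 ,  0.241,  0.004,  1.335, -0.   ,  1.571]), 'joint_vel': array([-0.   , -0.001, -0.001,  0.001, -0.001, -0.001]), 'tau': array([ 1.0000e-03, -3.7231e+01,  2.5241e+01,  1.7000e-02,  0.0000e+00,
       -0.0000e+00]), 'eef_pos': array([0.204, 0.456, 0.247]), 'tool_rot': array([ 0.209,  0.978, -0.001, -0.   ]), 'ft_force': array([ 1.078,  0.599, -0.154]), 'ft_torque': array([0.016, 0.051, 0.017]), 'grip_width': np.float64(0.085)}
top [[[497.206, 0.0, 277.075], [0.0, 497.206, 204.045], [0.0, 0.0, 1.0]], [-0.171, 0.0, 0.0, 0.0, 0.0], [0.441, 0.021, 1.107], [0.711, -0.7, 0.044, -0.051]]
scene [[[395.947, 0.0, 274.482], [0.0, 395.947, 207.32], [0.0, 0.0, 1.0]], [-0.074, 0.0, 0.0, 0.0, 0.0], [0.201, -0.628, 0.535], [0.844, -0.227, 0.116, -0.472]]
wrist [[[367.278, 0.0, 282.949], [0.0, 367.278, 213.038], [0.0, 0.0, 1.0]], [-0.096, 0.0, 0.0, 0.0, 0.0], [0.136, 0.487, 0.373], [0.83, 0.538, 0.079, 0.124]]
```

View pics/t0.png

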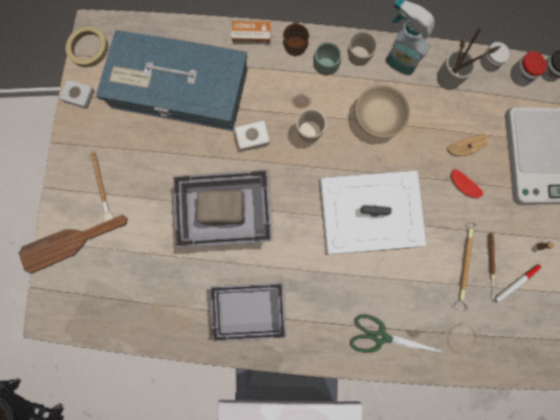

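View pics/s0.png

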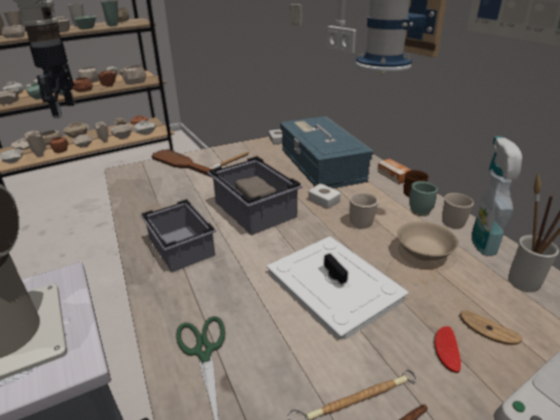

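Tub candidates are the large tub holding clay at top (222,208) and the small empty one at (247,312). At about 490 px/m, the large one is about 97 px = 200 mm, so I choose it. The only lid is the white one at (373,212), with its handle bar at (376,211). I'll check this in one close crop with fits.

```bash
cat >> h.py <<'E'
from scipy.spatial.transform import Rotation as Ro
_cal=cal
def cal(n):
    K,D,e,R=_cal(n); return K,D,e,(Ro.from_quat(R).as_matrix() if R.size==4 else R)
E
python3 - <<'E'
from h import *
c=cal("top"); im=cv2.imread("pics/t0.png"); hsv=cv2.cvtColor(im,cv2.COLOR_BGR2HSV)
def rect(m,x0,y0,x1,y1,z,name):
    k=np.zeros_like(m);k[y0:y1,x0:x1]=m[y0:y1,x0:x1]
    cs=max(cv2.findContours(k,cv2.RETR_EXTERNAL,cv2.CHAIN_APPROX_NONE)[0],key=cv2.contourArea)
    W=px2w(c,cs.reshape(-1,2),z)[:,:2]
    (cx,cy),s,a=cv2.minAreaRect((W*1000).astype(np.float32)); print(name,cx,cy,s,a)
    box=cv2.boxPoints(((cx,cy),s,a))/1000
    return w2px(c,np.c_[box,np.full(4,z)])
g=im.max(2)
bl=rect(((hsv[:,:,1]<45)&(g>135)).astype(np.uint8),305,160,440,265,.019,"lid")
bt=rect((g<115).astype(np.uint8),160,160,285,255,.09,"tub")
bh=rect((g<90).astype(np.uint8),345,195,405,228,.06,"bar")
S=5
big=cv2.resize(im[155:270,160:440],None,fx=2.85,fy=2.85,interpolation=cv2.INTER_CUBIC)
for b in(bl,bt,bh): cv2.polylines(big,[((b-[160,155])*2.85).astype(np.int32)],True,(0,0,255),1)
cv2.imwrite("pics/c1.png",big)
E
```

```text
lid 566.3401489257812 -180.17401123046875 (217.65475463867188, 303.7127990722656) 0.37657979130744934
tub 565.88623046875 150.26060485839844 (150.31625366210938, 199.19949340820312) 4.631819725036621
bar 569.7785034179688 -175.9750518798828 (60.60330581665039, 18.04443359375) 86.00624084472656
```

View pics/c1.png

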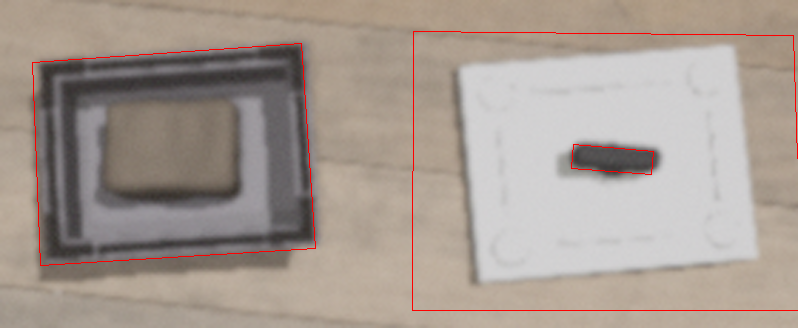

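Crop: the tub fit is 150x199 mm at (566,150), yaw +4.6°, which matches the given size. The bar is at (615,160) in the crop, tilted relative to the lid (vent slightly turned). The lid mask caught wood, so I'm redoing it with a tighter threshold.

Run:
```python
from h import *
c=cal("top"); im=cv2.imread("pics/t0.png"); 
k=np.zeros(im.shape[:2],np.uint8); k[160:265,305:440]=(im.min(2)[160:265,305:440]>172)
cs=max(cv2.findContours(k,cv2.RETR_EXTERNAL,cv2.CHAIN_APPROX_NONE)[0],key=cv2.contourArea)
print(cv2.minAreaRect((px2w(c,cs.reshape(-1,2),.019)[:,:2]*1000).astype(np.float32)))
k=np.zeros(im.shape[:2],np.uint8); k[195:228,345:405]=(im.max(2)[195:228,345:405]<110)
cs=max(cv2.findContours(k,cv2.RETR_EXTERNAL,cv2.CHAIN_APPROX_NONE)[0],key=cv2.contourArea)
print(cv2.minAreaRect((px2w(c,cs.reshape(-1,2),.058)[:,:2]*1000).astype(np.float32)))
o=readout.get_obs(); R=Ro.from_quat(o["tool_rot"]).as_matrix(); print(R.round(3))
for t in([.566,-.178,.2],[.567,.150,.2]): print((R.T@(np.array(t)-o["eef_pos"])).round(3))
```

```text
((574.6654052734375, -180.25439453125), (170.46115112304688, 220.2144317626953), 5.586122035980225)
((570.1181030273438, -176.50230407714844), (21.518306732177734, 64.97830963134766), 0.7015573978424072)
[[-0.913  0.408 -0.001]
 [ 0.408  0.913 -0.002]
 [ 0.    -0.002 -1.   ]]
[-0.589 -0.431  0.048]
[-0.456 -0.131  0.048]
```

```bash
python3 -m crank '0 0 0 0 0 -0.125 -1;0 0 0 0 0 -0.125 -1;0 0 0 0 0 -0.125 -1;0 0 0 0 0 -0.125 -1;0 0 0 0 0 -0.125 -1;0 0 0 0 0 -0.125 -1;0 0 0 0 0 -0.125 -1;0 0 0 0 0 -0.125 -1;0 0 0 0 0 -0.125 -1;0 0 0 0 0 -0.125 -1;0 0 0 0 0 -0.125 -1;0 0 0 0 0 -0.125 -1;0 0 0 0 0 -0.125 -1;0 0 0 0 0 -0.125 -1;0 0 0 0 0 -0.125 -1;0 0 0 0 0 -0.08 -1;0 0 0 0 0 0 -1'
cat >> h.py <<'E'
def go(t):
    o=readout.get_obs(); R=Ro.from_quat(o["tool_rot"]).as_matrix()
    print("pos",o["eef_pos"].round(4),"tool yaw(y) deg",np.degrees(np.arctan2(R[1,1],R[0,1])).round(2),"tilt",R[:,2].round(4),"F",np.round(o["ft_force"],1),"w",round(float(o["grip_width"]),4),"t",o["clock"],"j6",o["joint_pos"][5].round(2))
    for p in np.atleast_2d(t): print("shift tool",(R.T@(p-o["eef_pos"])).round(4))
E
python3 -c "
from h import *
go([.5745,-.18,.2])"
```

```text
clock: 1.52
eef_pos: [0.2014, 0.45, 0.2379]
tool_rot: [-0.699, 0.715, -0.004, -0.011]
ft_force: [-0.1, -0.2, 0.0]
grip_width: 0.0851
pos [0.2014 0.45   0.2379] tool yaw(y) deg 178.66 tilt [-0.0096 -0.0214 -0.9997] F [-0.1 -0.2  0. ] w 0.0851 t 1.5167 j6 -0.4
shift tool [ 0.6202 -0.3881  0.0478]
```

```bash
python3 -m crank '0.0345 -0.0216 0.002 0 0 0 -1;0.0345 -0.0216 0.002 0 0 0 -1;0.0345 -0.0216 0.002 0 0 0 -1;0.0345 -0.0216 0.002 0 0 0 -1;0.0345 -0.0216 0.002 0 0 0 -1;0.0345 -0.0216 0.002 0 0 0 -1;0.0345 -0.0216 0.002 0 0 0 -1;0.0345 -0.0216 0.002 0 0 0 -1;0.0345 -0.0216 0.002 0 0 0 -1;0.0345 -0.0216 0.002 0 0 0 -1;0.0345 -0.0216 0.002 0 0 0 -1;0.0345 -0.0216 0.002 0 0 0 -1;0.0345 -0.0216 0.002 0 0 0 -1;0.0345 -0.0216 0.002 0 0 0 -1;0.0345 -0.0216 0.002 0 0 0 -1;0.0345 -0.0216 0.002 0 0 0 -1;0.0345 -0.0216 0.002 0 0 0 -1;0 0 0 0 0 0 -1'
cat >> h.py <<'E'
_go=go
def go(t):
    _go(t); R=Ro.from_quat(readout.get_obs()["tool_rot"]).as_matrix(); a=R.T@[0,0,-1.]
    print("levelling rot",(-a[1]).round(4),a[0].round(4))
E
python3 -c "
from h import *
go([.5745,-.18,.2])
save('wrist','w1.png')"
```

```text
clock: 3.02
eef_pos: [0.5521, -0.1658, 0.2054]
tool_rot: [-0.687, 0.727, -0.004, -0.011]
ft_force: [0.3, 0.7, -0.4]
grip_width: 0.0854
pos [ 0.5521 -0.1658  0.2054] tool yaw(y) deg 176.74 tilt [-0.0117 -0.0209 -0.9997] F [ 0.3  0.7 -0.4] w 0.0854 t 3.0167 j6 -1.79
shift tool [ 0.0128 -0.0232  0.0055]
levelling rot 0.0105 -0.0215
```

View pics/w1.png

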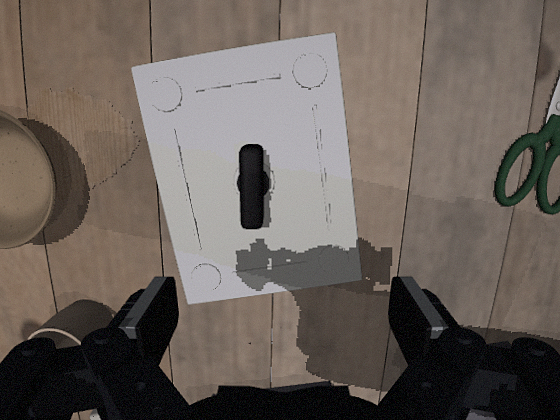

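The wrist picture shows the lid with corners at (132,67), (335,34), (360,279) and (189,303), and the bar centred at (251,187) with its ends at (252,145) and (250,228). I'll compute poses from these.

Run:
```python
from h import *
c=cal("wrist")
L=px2w(c,[[132,67],[335,34],[360,279],[189,303]],.019); print(L.round(4).tolist(),L.mean(0).round(4))
print([np.linalg.norm(L[i]-L[(i+1)%4]).round(4) for i in range(4)])
e=L[0]-L[3]+L[1]-L[2]; print("lid long dir",np.degrees(np.arctan2(e[1],e[0])))
B=px2w(c,[[252,145],[250,228],[251,187]],.059); print(B.round(4).tolist()); e=B[1]-B[0]; print("bar",np.degrees(np.arctan2(e[1],e[0])),np.linalg.norm(e))
im=cv2.imread("pics/w1.png").max(2); k=np.zeros_like(im); k[130:245,225:290]=im[130:245,225:290]<60
m=max(cv2.findContours(k,0,1)[0],key=cv2.contourArea); print(cv2.minAreaRect((px2w(c,m.reshape(-1,2),.05)[:,:2]*1000).astype(np.float32)))
go([[.5745,-.18,.15],[.5745,-.18,.05]])
```

```text
[[0.6647, -0.2765, 0.019], [0.4986, -0.2913, 0.019], [0.4791, -0.0762, 0.019], [0.6436, -0.0606, 0.019]] [ 0.5715 -0.1762  0.019 ]
[np.float64(0.1668), np.float64(0.216), np.float64(0.1652), np.float64(0.2169)]
lid long dir -84.62268945671696
[[0.5681, -0.2101, 0.059], [0.5746, -0.146, 0.059], [0.5713, -0.1786, 0.059]]
bar 84.1935845654147 0.06441236501712166
((570.860595703125, -176.4761199951172), (67.2926025390625, 24.26033592224121), 86.24639129638672)
pos [ 0.5505 -0.1633  0.2054] tool yaw(y) deg 176.81 tilt [-0.0137 -0.0186 -0.9997] F [-0.4  0.7 -0.8] w 0.0854 t 3.0667 j6 -1.79
shift tool [ 0.0142 -0.0256  0.0554]
shift tool [ 0.0123 -0.0268  0.1554]
levelling rot 0.0127 -0.0193
```

```bash
python3 -m crank '0.01 -0.021 0.02 0.0127 -0.0193 0.03 -1;0 0 0.03 0 0 0 -1;0 0 0 0 0 0 -1'
python3 -c "
from h import *
go([.572,-.178,.047])"
```

```text
clock: 3.32
eef_pos: [0.5709, -0.1749, 0.1543]
tool_rot: [-0.673, 0.739, 0.0, 0.001]
ft_force: [-1.3, 1.2, -1.8]
grip_width: 0.0852
pos [ 0.5709 -0.1749  0.1543] tool yaw(y) deg 174.63 tilt [ 0.001   0.0019 -1.    ] F [-1.3  1.2 -1.8] w 0.0852 t 3.3167 j6 -1.78
shift tool [ 0.0032 -0.0013  0.1073]
levelling rot -0.0009 0.002
```

```bash
python3 -m crank '0.003 -0.001 0.03 0 0 0 -1;0 0 0.03 0 0 0 -1;0 0 0.025 0 0 0 -1;0 0 0.015 0 0 0 -1;0 0 0 0 0 0 -1'
python3 -c "
from h import *
go([.572,-.178,.047])
save('wrist','w2.png')"
```

```text
clock: 3.73
eef_pos: [0.5718, -0.1731, 0.0566]
tool_rot: [-0.673, 0.74, -0.0, 0.002]
ft_force: [-0.4, 1.6, 0.7]
grip_width: 0.0853
pos [ 0.5718 -0.1731  0.0566] tool yaw(y) deg 174.59 tilt [ 0.0032  0.002  -1.    ] F [-0.4  1.6  0.7] w 0.0853 t 3.7333 j6 -1.77
shift tool [ 0.0049 -0.0007  0.0096]
levelling rot -0.003 0.0023
```

```bash
python3 -m crank '0.006 -0.001 0.01 0 0 0 -1;0 0 0 0 0 0 0;0 0 0 0 0 0 1;0 0 0 0 0 0 1;0 0 0 0 0 0 1;0 0 0 0 0 0 1;0 0 0 0 0 0 1;0 0 0 0 0 0 1'
python3 -c "
from h import *
go([.572,-.178,.047])"
```

```text
clock: 4.45
eef_pos: [0.5775, -0.1797, 0.0567]
tool_rot: [-0.673, 0.739, -0.006, 0.005]
ft_force: [0.0, 0.2, -2.8]
grip_width: 0.0164
pos [ 0.5775 -0.1797  0.0567] tool yaw(y) deg 174.66 tilt [ 0.0166 -0.0021 -0.9999] F [ 0.   0.2 -2.8] w 0.0164 t 4.45 j6 -1.78
shift tool [-0.0012  0.0058  0.0096]
levelling rot -0.0167 -0.0005
```

```bash
python3 -c "
from h import *
a=save('wrist','w3.png'); b=save('scene','s3.png')
cv2.imwrite('pics/w3s.png',np.hstack([a[150:420,60:500][:, :400],cv2.resize(b[180:340,250:450],(400,320))[:270]]))
go([.572,-.178,.047])"
```

```text
pos [ 0.5776 -0.1797  0.0565] tool yaw(y) deg 174.66 tilt [ 0.0165 -0.0021 -0.9999] F [ 0.2 -0.1 -0.3] w 0.0168 t 4.55 j6 -1.78
shift tool [-0.0011  0.0059  0.0094]
levelling rot -0.0166 -0.0005
```

View pics/w3s.png

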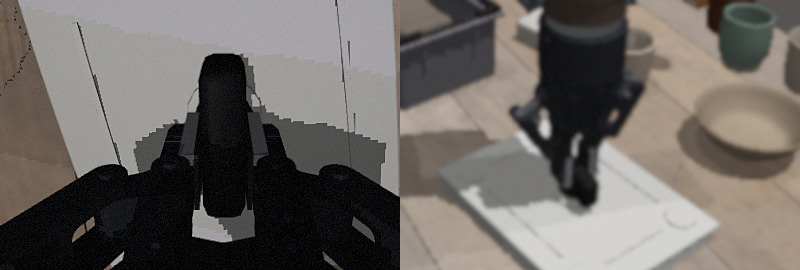

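Bar is between the pads but the grasp sits about 9 mm high. I'll regrasp lower.

```bash
python3 -m crank '0 0 0 0 0 0 -0.2;0 0 0 0 0 0 -0.2;0 0 0 -0.016 0 0 -0.2;0 0.004 0.006 0 0 0 -0.2;0 0 0.004 0 0 0 -0.2;0 0 0 0 0 0 -0.2'
python3 -c "
from h import *
go([.574,-.1785,.047])"
```

```text
clock: 5.05
eef_pos: [0.5741, -0.1794, 0.0461]
tool_rot: [-0.673, 0.739, -0.001, 0.0]
ft_force: [-0.5, -0.1, -0.8]
grip_width: 0.0515
pos [ 0.5741 -0.1794  0.0461] tool yaw(y) deg 174.65 tilt [ 7.e-04 -7.e-04 -1.e+00] F [-0.5 -0.1 -0.8] w 0.0515 t 5.05 j6 -1.78
shift tool [-0.0009  0.0002 -0.0009]
levelling rot -0.0008 -0.0007
```

```bash
python3 -m crank '0 0 0 0 0 0 0.3;0 0 0 0 0 0 1;0 0 0 0 0 0 1;0 0 0 0 0 0 1;0 0 0 0 0 0 1'
python3 -c "
from h import *
go([.574,-.1785,.047])"
```

```text
clock: 5.47
eef_pos: [0.5743, -0.1794, 0.0458]
tool_rot: [-0.674, 0.739, -0.001, 0.0]
ft_force: [1.0, 0.7, -1.5]
grip_width: 0.0173
pos [ 0.5743 -0.1794  0.0458] tool yaw(y) deg 174.68 tilt [ 1.e-03 -7.e-04 -1.e+00] F [ 1.   0.7 -1.5] w 0.0173 t 5.4667 j6 -1.78
shift tool [-0.0009  0.0004 -0.0012]
levelling rot -0.001 -0.0006
```

```bash
python3 -m crank '0 0 -0.015 0 0 0 1;0 0 -0.025 0 0 0 1;0 0 -0.03 0 0 0 1;0 0 -0.03 0 0 0 1;0 0 -0.03 0 0 0 1;0 0 -0.02 0 0 0 1;0 0 0 0 0 0 1'
python3 -c "
from h import *
go([.566,.15,.2])"
```

```text
clock: 6.05
eef_pos: [0.5674, -0.1774, 0.1927]
tool_rot: [-0.673, 0.739, 0.009, -0.006]
ft_force: [0.9, 0.6, -1.8]
grip_width: 0.0168
pos [ 0.5674 -0.1774  0.1927] tool yaw(y) deg 174.63 tilt [-0.0213  0.0059 -0.9998] F [ 0.9  0.6 -1.8] w 0.0168 t 6.05 j6 -1.78
shift tool [-0.3258  0.0322 -0.0053]
levelling rot 0.0218 0.0039
```

```bash
python3 -m crank '-0.03 0.003 0 0.011 0.002 0 1;-0.03 0.003 0 0.011 0.002 0 1;-0.03 0.003 0 0 0 0 1;-0.03 0.003 0 0 0 0 1;-0.03 0.003 0 0 0 0 1;-0.03 0.003 0 0 0 0 1;-0.03 0.003 0 0 0 0 1;-0.03 0.003 0 0 0 0 1;-0.03 0.003 0 0 0 0 1;-0.03 0.003 0 0 0 0 1;-0.02 0.002 0 0 0 0 1;0 0 0 0 0 0 1;0 0 0 0 0 0 1'
python3 - <<'E'
from h import *
go([.566,.15,.2])
im=save('top','t4.png'); w=save('wrist','w4.png')
cv2.imwrite('pics/c4.png',np.hstack([cv2.resize(im[130:280,140:320],(480,400)),w[:400,100:420]]))
E
```

```text
clock: 7.13
eef_pos: [0.5542, 0.1551, 0.166]
tool_rot: [-0.671, 0.742, 0.009, -0.014]
ft_force: [-0.0, -0.6, -2.8]
grip_width: 0.0172
pos [0.5542 0.1551 0.166 ] tool yaw(y) deg 174.22 tilt [-0.0335 -0.006  -0.9994] F [-0.  -0.6 -2.8] w 0.0172 t 7.1333 j6 -1.2
shift tool [ 0.0042 -0.0112 -0.0344]
levelling rot 0.0328 -0.0094
```

View pics/c4.png

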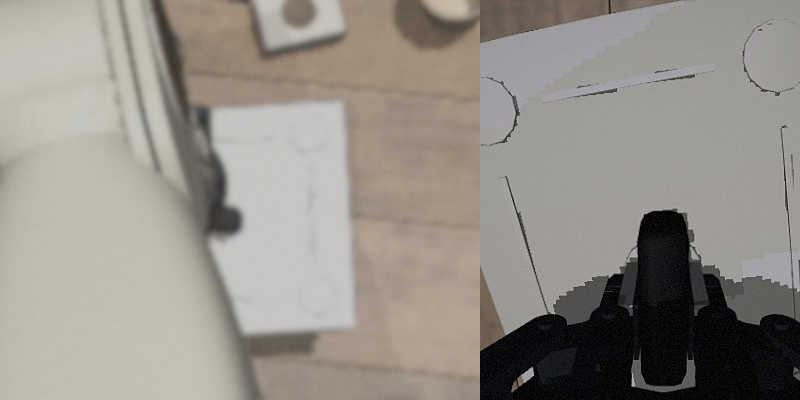

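Lid carried level, with the bar in the pads. The corner discs are at wrist px ≈(397,56) and (86,110). I'll measure the lid in the tool frame from the discs.

Run:
```python
from h import *
im=cv2.imread("pics/w4.png"); g=cv2.cvtColor(im,cv2.COLOR_BGR2GRAY)
def disc(x0,y0,x1,y1):
    k=cv2.HoughCircles(cv2.GaussianBlur(g,(3,3),0)[y0:y1,x0:x1],cv2.HOUGH_GRADIENT,1,200,param1=60,param2=12,minRadius=25,maxRadius=48)
    return None if k is None else k[0,0]+[x0,y0,0]
d=[disc(20,50,150,170),disc(340,0,460,110)]; print(d)
o=readout.get_obs(); R=Ro.from_quat(o["tool_rot"]).as_matrix(); K,D,e,Rc=cal("wrist")
Rt=R.T@Rc; et=R.T@(e-o["eef_pos"]); print("cam in tool",et.round(3))
P=px2w((K,D,et,Rt),[x[:2] for x in d],.0248); print(P.round(4), np.linalg.norm(P[0]-P[1]))
print("dir deg",np.degrees(np.arctan2(*(P[1]-P[0])[1::-1])))
```

```text
[array([ 99.5, 111.5,  36. ]), array([395.5       ,  58.5       ,  33.79999924])]
cam in tool [ 0.074  0.001 -0.126]
[[ 0.071  -0.074   0.0248]
 [ 0.0907  0.0445  0.0248]] 0.12013069423160716
dir deg 80.57487992048482
```

```bash
python3 -m crank '0.004 -0.010 -0.004 0.033 -0.009 -0.017 1;0 0 0 0 0 0 1;0 0 0 0 0 0 1'
python3 -c "
from h import *
go([.565,.149,.145])"
```

```text
clock: 7.48
eef_pos: [0.563, 0.1454, 0.1679]
tool_rot: [-0.675, 0.738, 0.001, -0.002]
ft_force: [-0.5, 0.5, -4.1]
grip_width: 0.0169
pos [0.563  0.1454 0.1679] tool yaw(y) deg 174.87 tilt [-0.0036 -0.0017 -1.    ] F [-0.5  0.5 -4.1] w 0.0169 t 7.4833 j6 -1.23
shift tool [-0.0038 -0.0018  0.0228]
levelling rot 0.0034 -0.002
```

```bash
python3 -m crank '-0.004 -0.0025 0.01 0.003 -0.002 0 1;0 0 0.01 0 0 0 1;0 0 0 0 0 0 1'
python3 -c "
from h import *
go([.565,.149,.131])"
```

```text
clock: 7.73
eef_pos: [0.566, 0.1471, 0.1462]
tool_rot: [-0.673, 0.74, 0.0, -0.0]
ft_force: [-0.1, 0.0, -4.5]
grip_width: 0.0171
pos [0.566  0.1471 0.1462] tool yaw(y) deg 174.58 tilt [-9.e-04  1.e-04 -1.e+00] F [-0.1  0.  -4.5] w 0.0171 t 7.7333 j6 -1.22
shift tool [-0.0018  0.0012  0.0152]
levelling rot 0.0009 0.0
```

```bash
python3 -m crank '-0.002 0.001 0.004 0.001 0 0 1;0 0 0.005 0 0 0 1;0 0 0.004 0 0 0 1;0 0 0.003 0 0 0 1;0 0 0 0 0 0 1'
python3 -c "
from h import *
go([.565,.149,.1305])"
```

```text
clock: 8.15
eef_pos: [0.5649, 0.149, 0.1299]
tool_rot: [-0.673, 0.74, -0.0, -0.0]
ft_force: [-0.5, -1.1, -3.3]
grip_width: 0.017
pos [0.5649 0.149  0.1299] tool yaw(y) deg 174.55 tilt [ 1.e-04 -1.e-03 -1.e+00] F [-0.5 -1.1 -3.3] w 0.017 t 8.15 j6 -1.22
shift tool [-0.     -0.0001 -0.0006]
levelling rot -0.0002 -0.001
```

```bash
python3 -m crank '0 0 0.001 0 0 0 1;0 0 0 0 0 0 0.3;0 0 0 0 0 0 -0.2;0 0 0 0 0 0 -0.2;0 0 0 0 0 0 -0.2'
python3 -c "
from h import *
go([.565,.149,.1305])"
python3 -m crank '0 0 -0.015 0 0 0 -0.2;0 0 -0.03 0 0 0 -0.2;0 0 -0.03 0 0 0 -0.2;0 0 -0.03 0 0 0 -0.2;0 0 0 0 0 0 1;0 0 0 0 0 0 1'
python3 - <<'E'
from h import *
go([.565,.149,.2])
w=save('wrist','w5.png'); s=save('scene','s5.png')
cv2.imwrite('pics/c5.png',np.hstack([w,s[120:300,160:360].repeat(2,0).repeat(2,1)[:,:][:360].copy() if 0 else cv2.resize(s[130:340,170:290],(240,420))]))
E
```

```text
clock: 8.57
eef_pos: [0.5666, 0.15, 0.131]
tool_rot: [-0.673, 0.74, -0.002, 0.002]
ft_force: [-0.0, -1.2, 0.4]
grip_width: 0.051
pos [0.5666 0.15   0.131 ] tool yaw(y) deg 174.59 tilt [ 5.4e-03  7.0e-04 -1.0e+00] F [-0.  -1.2  0.4] w 0.051 t 8.5667 j6 -1.22
shift tool [0.0011 0.0015 0.0004]
levelling rot -0.0053 0.0012
clock: 9.07
eef_pos: [0.5651, 0.15, 0.2377]
tool_rot: [-0.673, 0.74, -0.0, 0.0]
ft_force: [0.4, 1.0, -1.4]
grip_width: 0.0282
pos [0.5651 0.15   0.2377] tool yaw(y) deg 174.61 tilt [ 7.e-04 -1.e-04 -1.e+00] F [ 0.4  1.  -1.4] w 0.0282 t 9.0667 j6 -1.22
shift tool [0.001  0.     0.0377]
levelling rot -0.0007 0.0
```

View pics/c5.png

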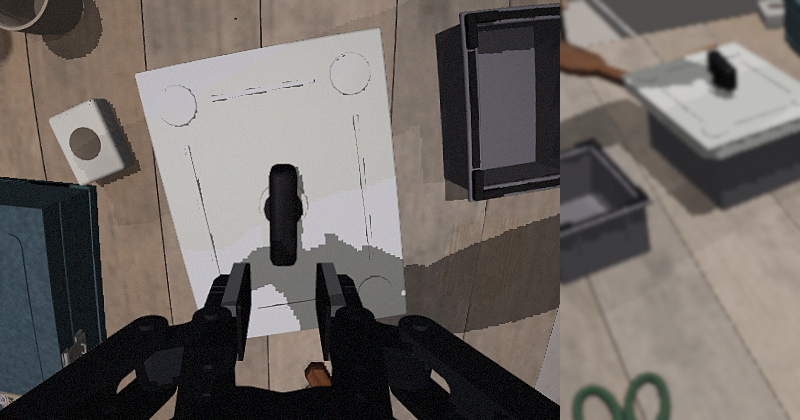

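Lid sits on the tub. Discs are at (178,106), (350,73), partly (377,292). Next I compute the press points.

Run:
```python
from h import *
g=cv2.cvtColor(cv2.imread("pics/w5.png"),cv2.COLOR_BGR2GRAY); c=cal("wrist"); d=[]
for x,y in((178,106),(350,73)):
    k=cv2.HoughCircles(cv2.GaussianBlur(g,(3,3),0)[y-32:y+32,x-32:x+32],cv2.HOUGH_GRADIENT,1,200,param1=60,param2=10,minRadius=15,maxRadius=26); d.append(k[0,0,:2]+[x-32,y-32])
P=px2w(c,d,.105)[:,:2]; print(np.round(d,1).tolist(),P.round(4),np.linalg.norm(P[0]-P[1]))
ex=P[0]-P[1]; ex/=np.linalg.norm(ex); ey=np.array([-ex[1],ex[0]]); C=P.mean(0)+.083*ey
print("yaw",np.degrees(np.arctan2(ex[1],ex[0])),"centre",C.round(4))
W=[C+sx*.06*ex+sy*.083*ey for sx,sy in((1,1),(1,-1),(-1,-1),(-1,1))]; print(np.round(W,4).tolist())
L=px2w(c,[[136,74],[381,29]],.103); print(L.round(4).tolist())
go([[*w,.135] for w in W])
```

```text
[[173.5, 106.5], [349.5, 72.5]] [[0.6322 0.0721]
 [0.5112 0.0615]] 0.12142926769030668
yaw 5.004738345013617 centre [0.5645 0.1494]
[[0.617, 0.2374], [0.6315, 0.072], [0.5119, 0.0615], [0.4974, 0.2269]]
[[0.6552, 0.0476, 0.103], [0.4883, 0.0351, 0.103]]
pos [0.565  0.15   0.2372] tool yaw(y) deg 174.61 tilt [ 4.e-04 -1.e-04 -1.e+00] F [ 0.1 -0.7 -0.7] w 0.0125 t 9.1667 j6 -1.22
shift tool [-0.0919 -0.0435  0.1022]
shift tool [ 0.0714 -0.0735  0.1023]
shift tool [0.0931 0.0446 0.1022]
shift tool [-0.0702  0.0745  0.1022]
levelling rot -0.0004 -0.0001
```

```bash
python3 -m crank '0.024 -0.0245 0.015 0 0 0 1;0.024 -0.0245 0.02 0 0 0 1;0.0235 -0.0245 0.02 0 0 0 1;0 0 0.02 0 0 0 1;0 0 0.015 0 0 0 1;0 0 0 0 0 0 1'
python3 -c "
from h import *
go([[.6315,.072,.122]])"
```

```text
clock: 9.67
eef_pos: [0.6316, 0.0696, 0.137]
tool_rot: [-0.674, 0.738, 0.002, -0.002]
ft_force: [-1.3, -0.2, -0.8]
grip_width: -0.0005
pos [0.6316 0.0696 0.137 ] tool yaw(y) deg 174.8 tilt [-6.4e-03  1.0e-04 -1.0e+00] F [-1.3 -0.2 -0.8] w -0.0005 t 9.6667 j6 -1.37
shift tool [-0.0024  0.0002  0.015 ]
levelling rot 0.0064 -0.0004
```

```bash
python3 -m crank '-0.003 0 0.006 0.005 0 0 1;0 0 0.005 0 0 0 1;0 0 0.004 0 0 0 1;0 0 0.004 0 0 0 1;0 0 0.004 0 0 0 1'
python3 -c "
from h import *
go([[.6315,.072,.116]])"
```

```text
clock: 10.08
eef_pos: [0.6308, 0.0723, 0.1196]
tool_rot: [-0.675, 0.738, -0.002, -0.001]
ft_force: [-8.2, -3.4, 16.9]
grip_width: -0.0003
pos [0.6308 0.0723 0.1196] tool yaw(y) deg 174.84 tilt [ 0.0013 -0.0039 -1.    ] F [-8.2 -3.4 16.9] w -0.0003 t 10.0833 j6 -1.36
shift tool [ 0.0003 -0.0007  0.0036]
levelling rot -0.0016 -0.0038
```

```bash
python3 -m crank '0 0 0.004 0 0 0 1;0 0 0.004 0 0 0 1;0 0 0.004 0 0 0 1'
python3 -c "
from h import *
go([[.6315,.072,.116]])"
```

```text
clock: 10.33
eef_pos: [0.6307, 0.0724, 0.1197]
tool_rot: [-0.675, 0.738, -0.006, 0.002]
ft_force: [-6.9, -2.0, 13.2]
grip_width: 0.0005
pos [0.6307 0.0724 0.1197] tool yaw(y) deg 174.96 tilt [ 0.0104 -0.0068 -0.9999] F [-6.9 -2.  13.2] w 0.0005 t 10.3333 j6 -1.36
shift tool [ 0.0003 -0.0008  0.0037]
levelling rot -0.0109 -0.0059
```

```bash
python3 -m crank '0 0 0.008 -0.008 -0.005 0 1;0 0 0.009 0 0 0 1;0 0 0.009 0 0 0 1'
python3 -c "
from h import *
go([[.6315,.072,.116]])"
```

```text
clock: 10.58
eef_pos: [0.6313, 0.0722, 0.1166]
tool_rot: [-0.676, 0.737, -0.008, 0.006]
ft_force: [-19.3, -4.2, 42.1]
grip_width: 0.0001
pos [0.6313 0.0722 0.1166] tool yaw(y) deg 175.07 tilt [ 0.0186 -0.0035 -0.9998] F [-19.3  -4.2  42.1] w 0.0001 t 10.5833 j6 -1.37
shift tool [ 0.0002 -0.0002  0.0006]
levelling rot -0.0188 -0.0019
```

```bash
python3 -m crank '0 0 -0.025 -0.018 -0.002 0 1;-0.033 0.006 -0.01 0 0 0 1;-0.033 0.006 0 0 0 0 1;-0.033 0.006 0 0 0 0 1;-0.033 0.006 0 0 0 0 1;-0.03 0.006 0 0 0 0 1;0 0 0 0 0 0 1'
python3 -c "
from h import *
go([[.617,.2374,.122]])"
```

```text
clock: 11.17
eef_pos: [0.6164, 0.245, 0.1696]
tool_rot: [-0.675, 0.737, -0.005, 0.011]
ft_force: [0.4, 0.1, -0.4]
grip_width: -0.0001
pos [0.6164 0.245  0.1696] tool yaw(y) deg 174.97 tilt [ 0.0234  0.0072 -0.9997] F [ 0.4  0.1 -0.4] w -0.0001 t 11.1667 j6 -1.1
shift tool [ 0.008  -0.0002  0.0476]
levelling rot -0.0227 0.0093
```

```bash
python3 -m crank '0.009 0 0.02 -0.022 0.009 0 1;0 0 0.018 0 0 0 1;0 0 0 0 0 0 1'
python3 -c "
from h import *
go([[.617,.2374,.122]])"
```

```text
clock: 11.42
eef_pos: [0.6163, 0.241, 0.1338]
tool_rot: [-0.679, 0.734, -0.002, 0.003]
ft_force: [-0.9, -0.3, -0.4]
grip_width: -0.0001
pos [0.6163 0.241  0.1338] tool yaw(y) deg 175.49 tilt [ 0.0069  0.0022 -1.    ] F [-0.9 -0.3 -0.4] w -0.0001 t 11.4167 j6 -1.12
shift tool [ 0.0035 -0.0009  0.0118]
levelling rot -0.0067 0.0028
```

```bash
python3 -m crank '0.004 -0.001 0.005 -0.006 0.003 0 1;0 0 0.005 0 0 0 1;0 0 0.005 0 0 0 1;0 0 0.007 0 0 0 1;0 0 0.008 0 0 0 1;0 0 0.009 0 0 0 1'
python3 -c "
from h import *
go([[.617,.2374,.116]])"
```

```text
clock: 11.92
eef_pos: [0.6181, 0.2358, 0.1162]
tool_rot: [-0.678, 0.735, -0.0, 0.007]
ft_force: [-19.1, -5.2, 43.8]
grip_width: -0.0
pos [0.6181 0.2358 0.1162] tool yaw(y) deg 175.34 tilt [ 0.0109  0.0095 -0.9999] F [-19.1  -5.2  43.8] w -0.0 t 11.9167 j6 -1.13
shift tool [-0.0015  0.0012  0.0002]
levelling rot -0.0101 0.0103
```

```bash
python3 -m crank '0 0 -0.02 -0.01 0.01 0 1;0 0.03 -0.004 0 0 0 1;0 0.03 0 0 0 0 1;0 0.03 0 0 0 0 1;0 0.03 0 0 0 0 1;0 0 0 0 0 0 1'
python3 -c "
from h import *
go([[.4974,.2269,.122]])"
```

```text
clock: 12.42
eef_pos: [0.5003, 0.2426, 0.15]
tool_rot: [-0.674, 0.738, -0.003, 0.009]
ft_force: [-1.1, -0.8, -0.2]
grip_width: 0.0001
pos [0.5003 0.2426 0.15  ] tool yaw(y) deg 174.81 tilt [ 0.0167  0.0073 -0.9998] F [-1.1 -0.8 -0.2] w 0.0001 t 12.4167 j6 -1.03
shift tool [0.0162 0.002  0.0278]
levelling rot -0.016 0.0088
```

```bash
python3 -m crank '0.016 0.002 0.013 -0.016 0.009 0 1;0 0 0 0 0 0 1'
python3 -c "
from h import *
go([[.4974,.2269,.122]])"
```

```text
clock: 12.58
eef_pos: [0.4961, 0.2265, 0.1385]
tool_rot: [-0.675, 0.738, -0.001, 0.001]
ft_force: [-0.2, -0.4, -1.2]
grip_width: 0.0003
pos [0.4961 0.2265 0.1385] tool yaw(y) deg 174.9 tilt [ 2.3e-03  6.0e-04 -1.0e+00] F [-0.2 -0.4 -1.2] w 0.0003 t 12.5833 j6 -1.05
shift tool [-0.0005 -0.0013  0.0165]
levelling rot -0.0023 0.0008
```

```bash
python3 -m crank '-0.0005 -0.001 0.006 0 0 0 1;0 0 0.006 0 0 0 1;0 0 0.005 0 0 0 1;0 0 0.005 0 0 0 1;0 0 0.007 0 0 0 1;0 0 0.008 0 0 0 1;0 0 0.009 0 0 0 1'
python3 -c "
from h import *
go([[.4974,.2269,.116]])"
```

```text
clock: 13.17
eef_pos: [0.5012, 0.228, 0.115]
tool_rot: [-0.674, 0.739, -0.002, 0.009]
ft_force: [-25.1, -11.5, 64.6]
grip_width: -0.0002
pos [0.5012 0.228  0.115 ] tool yaw(y) deg 174.69 tilt [ 0.0156  0.0084 -0.9998] F [-25.1 -11.5  64.6] w -0.0002 t 13.1667 j6 -1.05
shift tool [ 0.0014  0.0037 -0.001 ]
levelling rot -0.0148 0.0098
```

```bash
python3 -m crank '0 0 -0.025 -0.015 0.01 0 1;0.033 -0.006 -0.004 0 0 0 1;0.033 -0.006 0 0 0 0 1;0.033 -0.006 0 0 0 0 1;0.033 -0.006 0 0 0 0 1;0.03 0 0 0 0 0 1;0 0 0 0 0 0 1'
python3 -c "
from h import *
go([[.513,.062,.122]])"
```

```text
clock: 13.75
eef_pos: [0.5182, 0.0633, 0.153]
tool_rot: [-0.677, 0.736, -0.005, 0.009]
ft_force: [-0.4, -0.0, 0.2]
grip_width: 0.0001
pos [0.5182 0.0633 0.153 ] tool yaw(y) deg 175.16 tilt [ 0.0196  0.0056 -0.9998] F [-0.4 -0.   0.2] w 0.0001 t 13.75 j6 -1.37
shift tool [0.0019 0.0057 0.0309]
levelling rot -0.0191 0.0073
```

```bash
python3 -m crank '0.001 0.005 0.015 -0.019 0.007 0 1;0 0 0.006 0 0 0 1;0 0 0.006 0 0 0 1;0 0 0.005 0 0 0 1;0 0 0.006 0 0 0 1;0 0 0.007 0 0 0 1;0 0 0.008 0 0 0 1;0 0 0.008 0 0 0 1'
python3 -c "
from h import *
go([[.513,.062,.116]])"
```

```text
clock: 14.42
eef_pos: [0.5154, 0.0622, 0.1151]
tool_rot: [-0.678, 0.735, -0.009, 0.001]
ft_force: [-21.5, -6.2, 55.3]
grip_width: 0.0001
pos [0.5154 0.0622 0.1151] tool yaw(y) deg 175.31 tilt [ 0.0137 -0.0108 -0.9998] F [-21.5  -6.2  55.3] w 0.0001 t 14.4167 j6 -1.36
shift tool [ 0.0004  0.0023 -0.001 ]
levelling rot -0.0145 -0.0097
```

```bash
python3 -m crank '0 0 -0.04 -0.014 -0.01 0 0;0 0 -0.04 0 0 0 -0.2;-0.03 -0.016 -0.02 0 0 0 -0.2;-0.03 -0.016 0 0 0 0 -0.2;-0.025 -0.014 0 0 0 0 -0.2;0 0 0 0 0 0 -0.2;0 0 0 0 0 0 -0.2'
python3 - <<'E'
from h import *
go([.5645,.149,.2])
save('wrist','w6.png'); save('scene','s6.png')
E
```

```text
clock: 15.0
eef_pos: [0.5667, 0.1559, 0.2152]
tool_rot: [-0.682, 0.732, -0.0, 0.003]
ft_force: [-0.2, -0.7, 0.8]
grip_width: 0.0511
pos [0.5667 0.1559 0.2152] tool yaw(y) deg 175.97 tilt [ 0.0047  0.0033 -1.    ] F [-0.2 -0.7  0.8] w 0.0511 t 15.0 j6 -1.23
shift tool [0.0071 0.0018 0.0152]
levelling rot -0.0045 0.0036
```

View pics/w6.png

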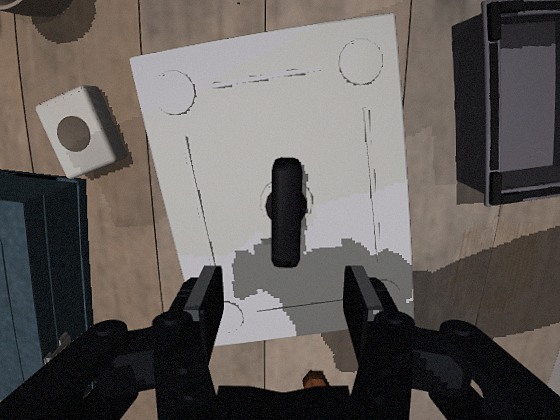

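Lid flat on the tub with discs at (178,91) and (361,62), bar at (286,212). I'll compute the pose and bar position for the vent grasp.

Run:
```python
from h import *
img=cv2.imread("pics/w6.png"); g=cv2.cvtColor(img,cv2.COLOR_BGR2GRAY); c=cal("wrist"); d=[]
for x,y in((178,91),(361,62)):
    k=cv2.HoughCircles(cv2.GaussianBlur(g,(3,3),0)[y-32:y+32,x-32:x+32],cv2.HOUGH_GRADIENT,1,200,param1=60,param2=10,minRadius=15,maxRadius=28); d.append(k[0,0,:2]+[x-32,y-32])
P=px2w(c,d,.099)[:,:2]; print(np.round(d,1).tolist(),np.linalg.norm(P[0]-P[1]))
ex=P[0]-P[1]; ex/=np.linalg.norm(ex); ey=np.array([-ex[1],ex[0]]); C=P.mean(0)+.083*ey
print("yaw",np.degrees(np.arctan2(ex[1],ex[0])),"centre",C.round(4))
k=np.zeros_like(g); k[145:272,255:320]=img.max(2)[145:272,255:320]<60
m=max(cv2.findContours(k,0,1)[0],key=cv2.contourArea); print(cv2.minAreaRect((px2w(c,m.reshape(-1,2),.13)[:,:2]*1000).astype(np.float32)))
go([[*C,.125]])
```

```text
[[174.5, 93.5], [358.5, 60.5]] 0.11751611626798192
yaw 5.530448810518678 centre [0.5621 0.1479]
((562.9398803710938, 147.00076293945312), (68.57333374023438, 23.91929054260254), 85.96758270263672)
pos [0.5659 0.1547 0.2148] tool yaw(y) deg 175.89 tilt [ 0.0032  0.0031 -1.    ] F [ 0.1 -0.5 -0.6] w 0.0512 t 15.1 j6 -1.23
shift tool [0.0074 0.0035 0.0897]
levelling rot -0.003 0.0033
```

```bash
python3 -m crank '0.007 0.003 0.03 -0.003 0.003 0 -0.2;0 0 0.025 0 0 0 -0.2;0 0 0.02 0 0 0 -0.2;0 0 0 0 0 0 -0.2'
python3 -c "
from h import *
go([[.563,.148,.126]])"
```

```text
clock: 15.43
eef_pos: [0.56, 0.1462, 0.1365]
tool_rot: [-0.681, 0.732, 0.0, -0.001]
ft_force: [-0.8, 0.2, -0.4]
grip_width: 0.0513
pos [0.56   0.1462 0.1365] tool yaw(y) deg 175.86 tilt [-0.0013 -0.0011 -1.    ] F [-0.8  0.2 -0.4] w 0.0513 t 15.4333 j6 -1.24
shift tool [-0.002  -0.0029  0.0105]
levelling rot 0.0012 -0.0012
```

```bash
python3 -m crank '-0.002 -0.003 0.01 0.001 -0.001 0 -0.2;0 0 0 0 0 0 0;0 0 0 0 0 0 0.5;0 0 0 0 0 0 1;0 0 0 0 0 0 1;0 0 0 0 0 0 1'
python3 -c "
from h import *
go([[.563,.148,.126]])"
```

```text
clock: 15.93
eef_pos: [0.5641, 0.146, 0.1276]
tool_rot: [-0.68, 0.733, -0.001, 0.0]
ft_force: [-0.2, 0.2, -3.6]
grip_width: 0.017
pos [0.5641 0.146  0.1276] tool yaw(y) deg 175.7 tilt [ 0.0017 -0.001  -1.    ] F [-0.2  0.2 -3.6] w 0.017 t 15.9333 j6 -1.24
shift tool [-0.0019  0.0012  0.0016]
levelling rot -0.0018 -0.0008
```

```bash
python3 -m crank '0 0 0.003 0 0 0 1;0 0 0.003 0 0 0.06 1;0 0 0.003 0 0 0.1 1;0 0 0.003 0 0 0.1 1'
python3 -c "
from h import *
go([[.563,.148,.126]])"
```

```text
clock: 16.27
eef_pos: [0.5641, 0.1463, 0.1248]
tool_rot: [-0.576, 0.818, -0.001, 0.003]
ft_force: [-3.9, -1.3, 9.1]
grip_width: 0.0169
pos [0.5641 0.1463 0.1248] tool yaw(y) deg 160.32 tilt [ 0.0067  0.0011 -1.    ] F [-3.9 -1.3  9.1] w 0.0169 t 16.2667 j6 -0.97
shift tool [-0.0012  0.0016 -0.0012]
levelling rot -0.006 0.0033
```

```bash
python3 -m crank '0 0 0.003 -0.004 0 0.12 1;0 0 0.003 0 0 0.12 1;0 0 0.003 0 0 0.12 1;0 0 0.003 0 0 0.12 1;0 0 0.003 0 0 0.12 1'
python3 -c "
from h import *
go([[.563,.148,.126]]);print(readout.get_obs()['ft_torque'])"
```

```text
clock: 16.68
eef_pos: [0.5631, 0.1472, 0.1223]
tool_rot: [-0.296, 0.955, 0.002, 0.005]
ft_force: [-4.4, -2.0, 11.0]
grip_width: 0.0169
pos [0.5631 0.1472 0.1223] tool yaw(y) deg 124.48 tilt [ 0.0093  0.0061 -0.9999] F [-4.4 -2.  11. ] w 0.0169 t 16.6833 j6 -0.35
shift tool [-0.0005  0.0007 -0.0037]
levelling rot -0.0002 0.0111
[-0.2020428   1.13502102  0.13242526]
```

```bash
python3 -m crank '0 0 0.003 0 0.01 0.12 1;0 0 0.003 0 0 0.12 1;0 0 0.003 0 0 0.06 1;0 0 0.003 0 0 0.06 1;0 0 0.003 0 0 0.06 1'
python3 -c "
from h import *
go([[.563,.148,.126]]);print(readout.get_obs()['ft_torque'])"
```

```text
clock: 17.1
eef_pos: [0.5671, 0.149, 0.1212]
tool_rot: [-0.085, 0.996, 0.002, 0.009]
ft_force: [-2.8, -3.7, 9.3]
grip_width: 0.0171
pos [0.5671 0.149  0.1212] tool yaw(y) deg 99.8 tilt [ 0.0182  0.0046 -0.9998] F [-2.8 -3.7  9.3] w 0.0171 t 17.1 j6 0.09
shift tool [ 0.0041 -0.0003 -0.0049]
levelling rot 0.0015 0.0188
[-0.96091076  0.76850638  1.87026497]
```

```bash
python3 -m crank '0 0 0 0 0 -0.04 1;0 0 0 0 0 0 1;0 0 0 0 0 0 0.3;0 0 0 0 0 0 -0.2;0 0 0 0 0 0 -0.2;0 0 -0.02 0 0 0 -0.2;0 0 -0.04 0 0 0 -0.2;0 0 -0.04 0 0 0 -0.2;0 0 -0.02 0 0 0 -0.2;0 0 0 0 0 0 -0.2;0 0 0 0 0 0 -0.2'
python3 - <<'E'
from h import *
go([.5645,.149,.2])
save('wrist','w7.png')
E
```

```text
clock: 18.02
eef_pos: [0.5637, 0.1491, 0.2467]
tool_rot: [-0.103, 0.995, 0.002, 0.009]
ft_force: [0.7, -0.5, -0.5]
grip_width: 0.0513
pos [0.5637 0.1491 0.2467] tool yaw(y) deg 101.86 tilt [ 0.0165  0.0057 -0.9998] F [ 0.7 -0.5 -0.5] w 0.0513 t 18.0167 j6 0.05
shift tool [ 0.     -0.0003  0.0467]
levelling rot 0.0022 0.0174
```

View pics/w7.png

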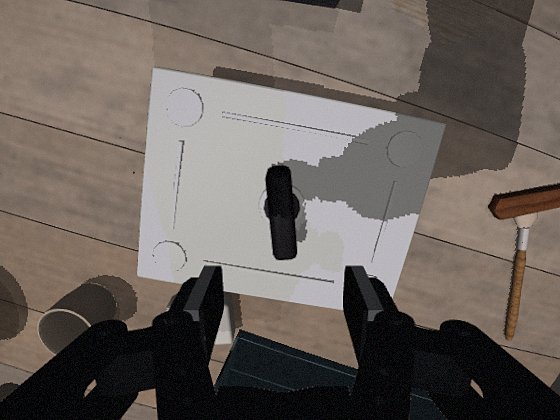

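Discs at (185,107), (405,149), (169,256); bar (281,212), now across the lid. Next: numeric check of pose and vent angle.

Run:
```python
from h import *
img=cv2.imread("pics/w7.png"); g=cv2.cvtColor(img,cv2.COLOR_BGR2GRAY); c=cal("wrist")
d=np.array([[185,107],[405,149],[169,256]],float)
P=px2w(c,d,.099)[:,:2]; print(P.round(4).tolist(),[np.linalg.norm(P[0]-P[1]),np.linalg.norm(P[0]-P[2])])
e=P[1]-P[0]; print("long dir",np.degrees(np.arctan2(e[1],e[0])),"short",np.degrees(np.arctan2(*(P[2]-P[0])[::-1])),"centre",((P[1]+P[2])/2).round(4))
k=np.zeros_like(g); k[155:265,255:305]=img.max(2)[155:265,255:305]<45
m=max(cv2.findContours(k,0,1)[0],key=cv2.contourArea); print(cv2.minAreaRect((px2w(c,m.reshape(-1,2),.128)[:,:2]*1000).astype(np.float32)))
B=px2w(c,[[278,168],[285,257]],.13); e=B[1]-B[0]; print("bar",np.degrees(np.arctan2(e[1],e[0])),np.linalg.norm(e),B.mean(0))
t=cal("top"); print("lid outline corners", px2w(c,[[153,68],[445,125],[137,276]],.097)[:,:2].round(4).tolist())
```

```text
[[0.5102, 0.0669], [0.5064, 0.2316], [0.6296, 0.0691]] [np.float64(0.164696109730501), np.float64(0.11947204798853601)]
long dir 91.32351043224641 short 1.054328047326589 centre [0.568  0.1503]
((565.740478515625, 150.5345916748047), (68.62582397460938, 24.005413055419922), 21.591135025024414)
bar 16.119871512505856 0.06484697252710306 [0.56559802 0.14980803 0.13      ]
lid outline corners [[0.4877, 0.0397], [0.4826, 0.2569], [0.6552, 0.0435]]
```

```bash
python3 -m crank '0.026 -0.03 0 0.002 0.017 0 1;0.026 -0.03 0 0 0 0 1;0.026 -0.03 0 0 0 0 1;0.026 -0.03 0 0 0 0 1;0.026 -0.03 0 0 0 0 1;0.026 -0.03 0 0 0 0 1;0.026 -0.03 0 0 0 0 1;0.026 -0.03 0 0 0 0 1;0.026 -0.03 0 0 0 0 1;0.026 -0.03 0 0 0 0 1;0 0 0 0 0 0 1'
python3 - <<'E'
from h import *
go([.47,.07,.2])
im=save('top','t8.png'); c=cal("top")
k=np.zeros(im.shape[:2],np.uint8); k[160:265,150:290]=(im.min(2)[160:265,150:290]>165)
cs=max(cv2.findContours(k,cv2.RETR_EXTERNAL,cv2.CHAIN_APPROX_NONE)[0],key=cv2.contourArea)
r=cv2.minAreaRect((px2w(c,cs.reshape(-1,2),.097)[:,:2]*1000).astype(np.float32)); print(r)
cv2.imwrite("pics/c8.png",cv2.resize(im[130:290,120:320],(800,640))[:600])
E
```

```text
clock: 18.98
eef_pos: [0.3561, -0.2073, 0.2269]
tool_rot: [-0.105, 0.994, 0.004, -0.013]
ft_force: [0.9, -0.4, -0.2]
grip_width: 0.0
pos [ 0.3561 -0.2073  0.2269] tool yaw(y) deg 102.04 tilt [-0.0264  0.0061 -0.9996] F [ 0.9 -0.4 -0.2] w 0.0 t 18.9833 j6 -0.73
shift tool [-0.1699  0.2471  0.0255]
levelling rot 0.0115 -0.0245
((569.373291015625, 148.15103149414062), (169.8544921875, 221.7696990966797), 1.2760255336761475)
```

View pics/c8.png

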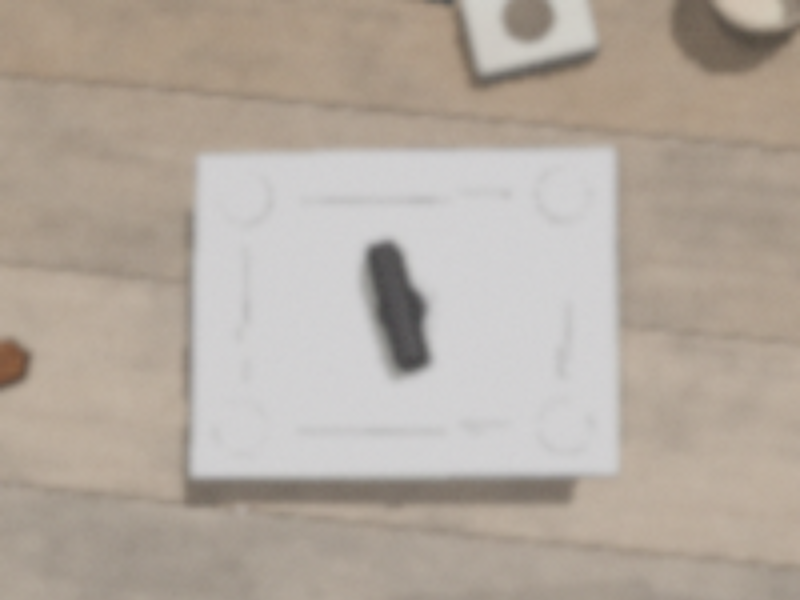

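Same-camera comparison: the lid is 4 mm off centre and 3.4° (0.059 rad) off square. Both are within the 12 mm and 0.08 rad limits, and the bar is turned about 75° or more relative to the lid. The arm is clear, so I'm handing in.

```bash
python3 -c "
from h import *
print(order.job_done())"
```

```text
the job is handed in; nothing more can be done
None
```

I sealed the tub and handed the job in at about 19 s of the 69 s allowed; the hand-in reports no verdict.

- **Placing:** I carried the lid by the vent bar, set it on the tub and let go. My first grasp sat 9 mm too high, so I regrasped lower before lifting.
- **Pressing:** I pressed the four thumb discs one at a time with shut fingers, in the order 1, 0, 3, 2, each with 42 to 65 N. The fingertips stopped 98 to 99.6 mm above the table, where home is 99 mm.
- **Vent:** I turned the bar clockwise to its stop while pressing down. The hand ended about 4.6 mm lower and the torque rose to 1.9 N m at the stop. I then backed off slightly and let go.

**Last checks (camera):**
- **Position:** the lid is about 4 mm off centre, against a limit of 12 mm.
- **Squareness:** the lid is about 0.059 rad off square, against a limit of 0.08 rad. Turning against the vent stop twisted it by about 4°. I left it because it was inside the limit, so this is the thinnest margin.
- **Vent angle:** measurements gave about 1.31 to 1.38 rad, depending on the method. They differ by up to 4.3° and lie just above the 1.3 stop, so I take the vent to be closed.
- **Bystanders and arm:** nothing I did touched the cup or the mould, though I did not measure them again. The arm was about 0.4 m clear of the lid at hand-in.

I did not check the corner heights with a camera after turning the vent. They rest on the pressing forces and fingertip heights.

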